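Shut the lid of the sample box gently

ROBOT

A 6-joint arm with a two-finger parallel gripper is mounted at the origin on a cart in front of the work surface, level with it; the furniture and walls round the work are solid. World frame = base frame: x ahead of the robot, y to its left, z up, the work surface at z = 0. Lengths are in m, angles in degrees, forces in N, time in s.
With the tool pointing down it reaches from about 0.4 to 0.825 m from the base axis. Payload 7 kg.
Tool frame: the origin (TCP) lies at the very end of the fingers, on their centre line; the grasp point (between the pads) lies 19 mm behind it; z points along the fingers, y is the line along which they close (so a half turn about z gives the same grasp; the last joint's range is limited). The gripper opens to 88 mm and grips with 3 to 60 N. Pads are 19 mm wide; open, the fingers measure 130 mm over their backs; the gripper's body (78 mm by 193 mm) begins 47 mm behind the grasp point.
Start: joints at [-48.409, 20.546, 0.682, 0, -70.136, -16.507], TCP at [0.286, -0.611, 0.202] pointing down, gripper open.
Joint ranges: [-176.03, 176.03], [-82.01, 121.73], [-58.28, 71.71], [-173.87, 95.51], [-174.79, -0.11], [-173.66, 173.66]. Speed limits (degrees/s): [136.94, 136.94, 172.46, 180, 180, 180].

INTERFACE

Orientations are given as [roll, pitch, yaw] about the fixed x, y, z axes, in that order (R = Rz(yaw) Ry(pitch) Rx(roll)).
In Python, from plant import get_state, capture, close_job, regions_of gives the robot as it stands.
- The arm moves only by the tool jog_arm, never from a script. Its argument "moves" is a list of rows, each a list of 3 entries, a list of its own where there are three numbers: the shift along the tool's x, y, z in cm, then the turn about the tool's z in degrees, then the finger opening in cm, from 0 to 8.76. A call has 1 to 12 rows; each row shifts and turns the commanded pose from where the row before left it, along the tool's axes as they then stand; what a row does not reach is not made up. A row lasts 1/8 s, in which the tool goes at most 62.5 mm and 10.7 degrees, less where a joint would pass 70% of its speed; a pose out of reach is approached as far as the arm can. A call is refused whole if a number of a shift passes 6.25 or a number of a turn 10.7, either way. A call with a gripper value outside its range is refused whole. The fingers move at their own pace and stop on an object; "newtons" is the grip in N (left out, the last holds). Time passes only in rows, so rows that do not move let the fingers close. It gives the time, the measured TCP pose, the force, the opening and the grip force at its end, in the units of the state.
- get_state(): the state, without advancing time (a new reading comes with each control period).
- capture(name): name is "scene" or "top" or "wrist"; returns a dict with "pixels" (420x560x3 uint8, blue, green, red), "mtx" (3x3 intrinsics, pixels), "world_from_camera" (4x4, takes a point from camera to world coordinates); the wrist camera has in their place "hand_eye" (4x4, takes a point from camera to tool coordinates, whose origin is the TCP and whose axes are the flange's). Camera axes: x right, y down, z forward; pixel columns grow to the right and rows downward; lengths in m; the calibration is good to about 2 mm. A picture is of the moment at which its call begins: read the wrist's pose just before it. There is no depth.
- close_job(): hands the job in; it is judged then, once.
Trained networks look in a picture, given as the dict that the camera call returned (one of the last four; its "shot" number tells which), for a name from the list of things; names that differ only in an ending like _2 or _b are one class to them, and where a whole thing is asked for, a point or a joint stands for the part that bears it (a point fixed in the world has none). Each returns a list of dicts, best first, with "confidence" (0 to 1); they miss things now and then, are a little off and sometimes report something else, mostly with a low value. They report only what shows in the picture. A call takes as long as a camera call. They do not tell look-alikes from the thing itself.
- regions_of(picture, thing): "pixels" (420x560 bool, what is visible of it) and "pixel" ([column, row] in pixels, amid what is visible of it).
The state is a dict: "time_s": time; "joints": joint angles; "qd": joint speeds; "joint_torque": joint torques, N m; "tcp_pos": TCP position; "eef_rot": TCP orientation; "contact_force": force on the tool from outside, world axes, zero at the start; "moment": the same for the moment, N m; "gripper_width": finger opening in m; "gripper_force": force on a finger pad.
Only numpy, scipy, OpenCV 4.12 (cv2) and the standard library are available. Lean on these libraries where they do the work, as an engineer would, in place of code of your own. Each camera call takes 0.05 s, during which the arm holds its last target. There are 200 camera calls.

TASK

The product samples are in the sample box, the one of the two open boxes that holds crumbly product. Lower its lid gently until it rests fully shut, without slamming it or leaning on it, and leave the lid of the narrower tape case, with the roll of tape in it, open as it stands.

Things in the scene. Friction and masses are not known exactly. Their poses are not given: they have to be found in the camera images.
- sample_box: Pale plastic box with three compartments, crumbly product in them, 117 (x) x 154 (y) x 70 mm high when shut; fixed to the table. Origin: centre of its underside. z up, x from its front (robot side) to its back; hinge line along y at x +55, z 57 mm. Turned up to 0.3 rad. The tape case (lid open) and a low black tray stand in a row with it, centres at least 200 mm apart.
- sample_box_lid (a joint): Angle (rad) of the sample box's lid: 0 shut on its stop, growing as it swings up and back, to 1.83; starts at 0.8 to 1.3. Stiff hinge (0.08 N m, about 1 N at the front edge): it stays where left and can be pushed down on its outer face. Gently: under 1.2 rad/s (130 mm/s at the front edge) over the last 0.2 rad, and no push over 40 N.
- sample_box_lid_edge (a point): Middle of the front edge of the sample box's lid, on its flat outer (top) face; moves with the lid. 110 mm from the hinge line measured along the lid, and that face lies 12.5 mm outside the hinge line. Shut: 55 mm in front of the box's centre, 70 mm above the table. The lid is 154 mm wide along the hinge.
- tape_case_lid_edge (a point): Middle of the front edge of the tape case's lid, on its outer face. The tape case is the longer, narrower box (90 x 174 mm, fixed) with a roll of tape in its middle compartment; its lid also stands open at 0.8 to 1.3 rad, hinged at the back, its edge up to 150 mm above the table. It must stay where it is, within 15 mm.
There are look-alikes about, which are no part of the job. What is shaped like the sample_box but pink or red is not meant.

How it is judged:
By the outcome, as a careful person would: the job done as asked, in the order asked, and still so for the second after the job is handed in, with the robot touching nothing.
It also fails if it takes over 32 s, if anything falls off the work surface, if the arm or the gripper's body presses on something with over 40 N, if the wrist force passes 120 N, or if a joint passes its speed limit or range.

## Working session

There is one attempt and no reset: what is moved stays moved. The work goes in short steps, Python scripts to look and compute and a tool call to move; the robot and the scene stay as the last step left them, time stands still between calls to the robot, and variables do not carry over. Pictures are saved under pics/ and viewed, at most 10 in all, crops included, and the job is handed in when it is done.

Besides the shell and the picture viewer there is one more tool, called after "Request:" as name(argument=value, ...) on one line, values as JSON. jog_arm: Moves the arm, as the interface text tells. Its arguments: {"type":"object","properties":{"moves":{"type":"array"},"newtons":{"type":"number"}},"required":["moves"]}

```bash
ls; mkdir -p pics
python3 - <<'E'
from plant import *
import cv2,numpy as np,pickle
s=get_state();print(s)
a=capture("scene");b=capture("top")
for n,p in(("scene",a),("top",b)):
    cv2.imwrite(f"pics/{n}.png",p["pixels"])
    for t in("sample_box","sample_box_lid","sample_box_lid_edge","tape_case_lid_edge"):
        try:
            for r in regions_of(p,t)[:3]: print(n,t,r["confidence"],r["pixel"],r["pixels"].sum())
        except Exception as e: print(n,t,e)
    print(p["mtx"],p["world_from_camera"])
pickle.dump((a,b),open("ab.pkl","wb"))
E
```

```text
pics
{'time_s': 0.0, 'joints': array([-4.84079823e+01,  2.05912865e+01,  6.31635846e-01, -2.11289189e-02,
       -7.01367078e+01, -1.65062505e+01]), 'qd': array([-0.05083856, -0.02447063, -0.02738692,  0.07207878,  0.01580225,
       -0.06137932]), 'joint_torque': array([ 3.86285219e-04, -5.82716346e+01,  2.93060070e+01,  6.99741930e+00,
        6.86577841e-03, -1.55766948e-04]), 'tcp_pos': array([ 0.28590914, -0.61084017,  0.201205  ]), 'eef_rot': array([ 1.79901969e+02, -8.33635238e-03, -1.54921422e+02]), 'contact_force': array([ 0.07178456, -0.1343868 , -0.02312363]), 'moment': array([-0.02623583,  0.01068867, -0.01653016]), 'gripper_force': 0.0, 'gripper_width': 0.08768835852122085}
scene sample_box 0.77 [285.8, 345.9] 6850
scene sample_box 0.73 [362.8, 165.7] 1217
scene sample_box 0.66 [183.0, 224.7] 3826
scene sample_box_lid 0.79 [183.4, 221.3] 2934
scene sample_box_lid 0.66 [284.0, 342.2] 5773
scene sample_box_lid_edge 0.95 [182.8, 221.4] 2973
scene sample_box_lid_edge 0.67 [361.6, 160.3] 1205
scene sample_box_lid_edge 0.66 [284.5, 337.5] 5832
scene tape_case_lid_edge 0.98 [18
[... 425 characters left out ...]
381
top sample_box 0.62 [397.8, 212.1] 4459
top sample_box_lid 0.94 [400.1, 203.4] 2736
top sample_box_lid 0.89 [190.8, 293.1] 4137
top sample_box_lid 0.75 [209.9, 125.9] 3434
top sample_box_lid_edge 0.86 [398.1, 201.6] 2828
top sample_box_lid_edge 0.7 [189.1, 294.8] 4213
top sample_box_lid_edge 0.6 [215.0, 126.5] 3388
top tape_case_lid_edge 0.78 [170.4, 188.2] 1291
[[443.16878141   0.         290.79065877]
 [  0.         443.16878141 210.97161062]
 [  0.           0.           1.        ]] [[-0.0272552  -0.98425765  0.17462541  0.41975247]
 [-0.99957143  0.02870139  0.00576115 -0.01199584]
 [-0.01068244 -0.17439355 -0.98461809  0.9839812 ]
 [ 0.          0.          0.          1.        ]]
```

View pics/scene.png

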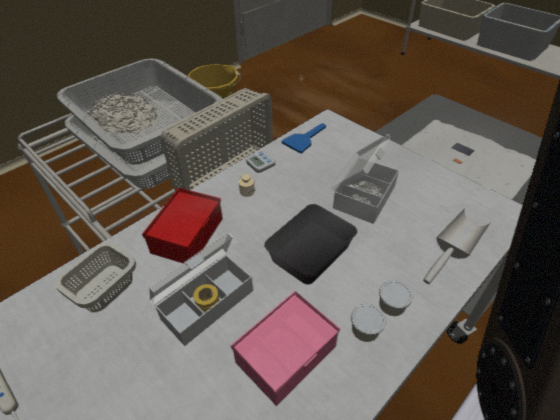

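View pics/top.png

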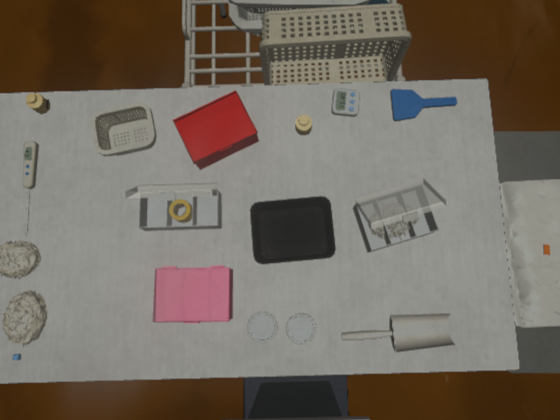

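The sample box is the clear-lidded one holding crumbs, at about (398,212) in top and (365,180) in scene. The tape case is at (180,205) in top. The red and pink boxes are look-alikes. Next I'll zoom in on the sample box.

Run:
```python
import cv2,pickle,numpy as np
a,b=pickle.load(open("ab.pkl","rb"))
c1=cv2.resize(b["pixels"][170:260,345:455],None,fx=6,fy=6,interpolation=cv2.INTER_CUBIC)
c2=cv2.resize(a["pixels"][130:225,325:410],None,fx=6,fy=6,interpolation=cv2.INTER_CUBIC)
for c,(u0,v0) in((c1,(345,170)),(c2,(325,130))):
    for k in range(0,c.shape[1],60): cv2.putText(c,str(u0+k//6),(k,10),0,.35,(0,255,255));cv2.line(c,(k,12),(k,18),(0,255,255))
    for k in range(0,c.shape[0],60): cv2.putText(c,str(v0+k//6),(0,k+4),0,.35,(0,255,255))
cv2.imwrite("pics/c1.png",c1);cv2.imwrite("pics/c2.png",c2)
```

```text
(no output)
```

View pics/c1.png

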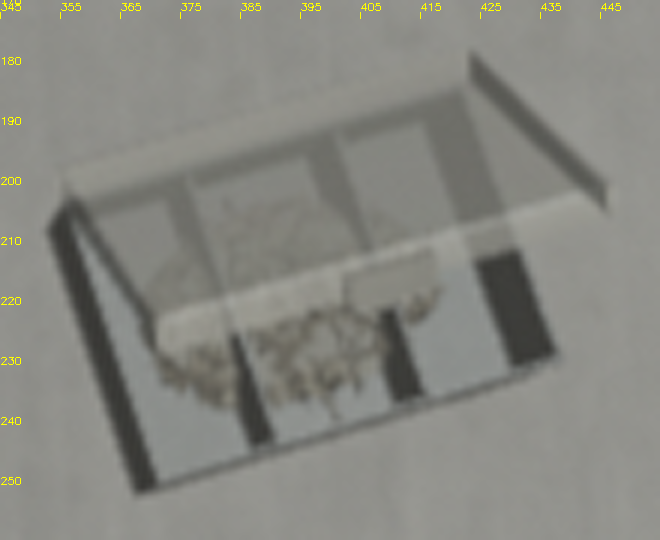

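View pics/c2.png

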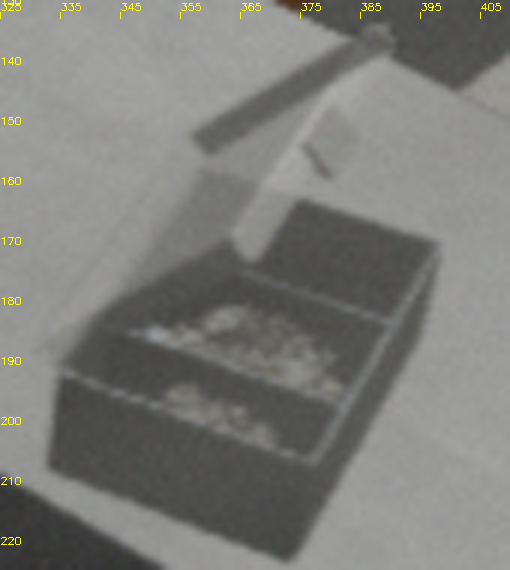

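```bash
cat > fit.py <<'E'
import pickle,numpy as np
from scipy.optimize import least_squares
a,b=pickle.load(open("ab.pkl","rb"))
def proj(p,X):
    T=np.linalg.inv(p["world_from_camera"]);c=X@T[:3,:3].T+T[:3,3];q=c@p["mtx"].T;return q[:,:2]/q[:,2:]
def W(P,v):
    x,y,w=v[:3];c,s=np.cos(w),np.sin(w);P=np.atleast_2d(P)
    return np.c_[x+c*P[:,0]-s*P[:,1],y+s*P[:,0]+c*P[:,1],P[:,2]]
def lid(t,r,yy,off=.0125): # r along lid from hinge
    return [.055-r*np.cos(t)+off*np.sin(t),yy,.057+r*np.sin(t)+off*np.cos(t)]
def mod(v):
    h=v[4];t=v[3]
    base=[[-.0585,.077,h],[-.0585,-.077,h]];L=[lid(t,.11,.077),lid(t,.11,-.077)]
    A=proj(b,W(base+L,v))
    B=proj(a,W(base+[[-.0585,.077,0],[-.0585,-.077,0],[.0585,-.077,h]]+L,v))
    return np.vstack([A,B])
obs=np.array([[367.5,252],[437.5,229.5],[370.8,223.3],[445.8,201.7],
 [335.3,192],[376.7,207],[333.3,208],[373.3,223.3],[397.8,170.5],[364.2,169.5],[387,138]])
if __name__=="__main__":
    best=None
    for t in(.8,1,1.2):
        r=least_squares(lambda v:(mod(v)-obs).ravel(),[.45,-.24,.2,t,.055],loss="soft_l1")
        if best is None or r.cost<best.cost:best=r
    print(best.x,best.cost);print(np.round(mod(best.x)-obs,1))
    v=best.x
    for r in(.06,.09,.11):print(r,W(lid(v[3],r,0),v))
    print("shut edge",W([-.055,0,.07],v))
E
python3 fit.py
```

```text
[ 0.59115803 -0.23135096  0.22368457  0.5939377  -0.00987063] 259.22814783677694
[[ -3.1  -8.5]
 [ -7.4  -3. ]
 [  0.3  -1.6]
 [  1.    0.6]
 [ 28.8  30.5]
 [ 12.  -21.3]
 [ 31.4  11.6]
 [ 16.  -40.5]
 [-50.1  -0. ]
 [ -3.8   3.8]
 [  0.5  -0.3]]
0.06 [[ 0.60312307 -0.22862901  0.10093702]]
0.09 [[ 0.57888017 -0.23414407  0.11772588]]
0.11 [[ 0.56271824 -0.23782077  0.12891845]]
shut edge [[ 0.53752826 -0.24355127  0.07      ]]
```

The scene camera looks from the left, so my corner labels there were wrong. I'll fix them and refit.

```bash
python3 - <<'E'
s=open("fit.py").read()
s=s.replace("W(base+[[-.0585,.077,0],[-.0585,-.077,0],[.0585,-.077,h]]+L,v)","W([[.0585,.077,h],[-.0585,.077,h],[.0585,.077,0],[-.0585,.077,0],[-.0585,-.077,h]]+L,v)")
open("fit.py","w").write(s)
E
python3 fit.py
```

```text
[ 0.57065066 -0.22863488  0.27832466  0.79340149  0.05124103] 20.486941199719915
[[ 2.6 -0.2]
 [ 1.6  0.3]
 [-0.5  1.9]
 [ 0.2 -0.5]
 [-6.2 -0. ]
 [ 0.1  1.9]
 [-5.8 -0.5]
 [ 0.   1.2]
 [ 0.5 -0.3]
 [-0.8  1.1]
 [ 0.3 -4.4]]
0.06 [[ 0.59163461 -0.2226389   0.10853241]]
0.09 [[ 0.57140165 -0.22842029  0.12991471]]
0.11 [[ 0.55791301 -0.23227455  0.14416957]]
shut edge [[ 0.51776722 -0.24374586  0.07      ]]
```

```bash
sed -i 's/\[\[\.0585,\.077,h\]/[[v[5],.077,h]/; s/\[\.0585,\.077,0\]/[v[5],.077,0]/; s/t,\.055\]/t,.055,.05]/' fit.py; python3 fit.py
```

```text
[ 0.57171198 -0.2290057   0.26711085  0.78750692  0.05340254  0.04244741] 11.32578493971214
[[ 2.5 -1.1]
 [ 1.9  0.2]
 [-0.5  1.2]
 [ 0.5 -0.3]
 [-0.3  1. ]
 [-0.5  0.9]
 [-0.3  1.2]
 [-0.7  0.9]
 [ 0.6 -0.9]
 [-1.3  1. ]
 [ 0.5 -4.3]]
0.06 [[ 0.59246941 -0.22332543  0.10833596]]
0.09 [[ 0.57205168 -0.22891274  0.12959385]]
0.11 [[ 0.55843985 -0.23263762  0.14376577]]
shut edge [[ 0.51866242 -0.24352272  0.07      ]]
```

Request:
jog_arm(moves=[[[0,0,-1.5],9.7,0],[[-3.88,2.93,0],0,0],[[-3.88,2.93,0],0,0],[[-3.88,2.93,0],0,0],[[-3.88,2.93,0],0,0],[[-3.88,2.93,0],0,0],[[-3.88,2.93,0],0,0],[[-3.88,2.93,0],0,0],[[-3.88,2.93,0],0,0],[[-3.88,2.93,0],0,0],[[-3.88,2.93,0],0,0],[[0,0,0],0,0]])

```text
time_s: 2.0
tcp_pos: [0.5842, -0.2233, 0.2168]
eef_rot: [180.0, 0.0, -164.4]
contact_force: [-0.2, 0.2, -0.1]
gripper_width: 0.0009
gripper_force: 0.0
```

Request:
jog_arm(moves=[[[0,0,0],0,0],[[0,0,0],0,0]])

```text
time_s: 2.25
tcp_pos: [0.582, -0.2266, 0.2173]
eef_rot: [-180.0, 0.0, -164.7]
contact_force: [-0.5, -0.4, -0.8]
gripper_width: 0.0004
gripper_force: 0.0
```

Run:
```python
from plant import *
import cv2,pickle,numpy as np
s=get_state();print(s["tcp_pos"],s["eef_rot"],s["gripper_width"])
p=capture("scene");q=capture("wrist")
print(q["hand_eye"])
im=np.hstack([cv2.resize(p["pixels"][70:230,290:430],None,fx=2.8,fy=2.8),cv2.resize(q["pixels"],(400,448))])[:, :800]
cv2.imwrite("pics/w1.png",im)
```

```text
[ 0.58200622 -0.22659301  0.21729894] [-1.79996899e+02  4.24418235e-03 -1.64668152e+02] 0.0003891109590937325
[[-4.74463267e-05 -9.58066579e-01 -2.86545682e-01  7.77572849e-02]
 [ 9.99999906e-01  7.82941945e-05 -4.27357245e-04 -1.91580842e-04]
 [ 4.31871557e-04 -2.86545676e-01  9.58066485e-01 -1.81967730e-01]
 [ 0.00000000e+00  0.00000000e+00  0.00000000e+00  1.00000000e+00]]
```

View pics/w1.png

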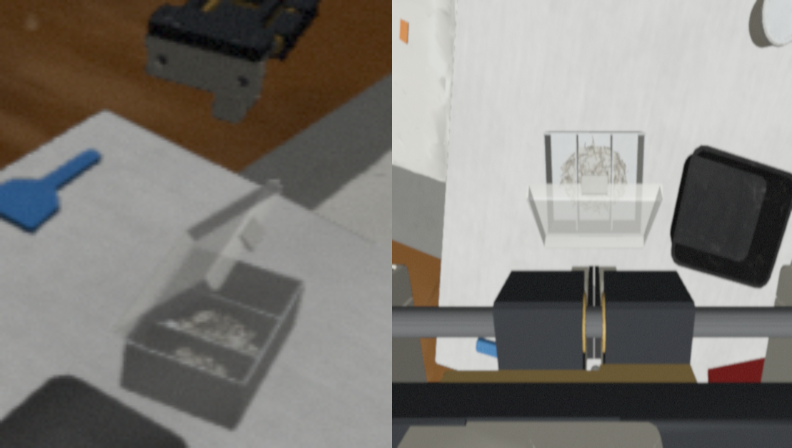

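Wrist view: the lid is square to and centred under the tool. Its front edge is near row 173 and its hinge edge near row 230 in full-size pixels. I'll check those against the fit.

Run:
```python
from fit import *
from plant import *
from scipy.spatial.transform import Rotation as R
s=get_state();q=capture("wrist")
T=np.eye(4);T[:3,:3]=R.from_euler("xyz",s["eef_rot"],degrees=True).as_matrix();T[:3,3]=s["tcp_pos"]
w=dict(mtx=q["mtx"],world_from_camera=T@q["hand_eye"])
v=[.5717,-.2290,.2671]
obsW=[(529-392,185),(662-392,185),(545-392,132),(643-392,132),(545-392,246),(647-392,246)]
print(np.round([(x*1.4,y*420/448) for x,y in obsW]))
for t in(.75,.8,.85,.9,1.0):
    P=[lid(t,.11,-.077),lid(t,.11,.077),[-.0585,-.077,.0534],[-.0585,.077,.0534],lid(t,0,-.077),lid(t,0,.077)]
    print(t,np.round(proj(w,W(P,v))).tolist())
```

```text
[[192. 173.]
 [378. 173.]
 [214. 124.]
 [351. 124.]
 [214. 231.]
 [357. 231.]]
0.75 [[189.0, 180.0], [378.0, 180.0], [209.0, 124.0], [357.0, 124.0], [214.0, 238.0], [353.0, 238.0]]
0.8 [[188.0, 186.0], [379.0, 186.0], [209.0, 124.0], [357.0, 124.0], [214.0, 238.0], [353.0, 238.0]]
0.85 [[187.0, 192.0], [380.0, 192.0], [209.0, 124.0], [357.0, 124.0], [214.0, 239.0], [352.0, 239.0]]
0.9 [[187.0, 199.0], [380.0, 199.0], [209.0, 124.0], [357.0, 124.0], [214.0, 239.0], [352.0, 239.0]]
1.0 [[186.0, 212.0], [381.0, 212.0], [209.0, 124.0], [357.0, 124.0], [214.0, 239.0], [352.0, 239.0]]
```

Request:
jog_arm(moves=[[[0,0,3],0,0],[[0,0,3],0,0],[[0,0,1],0,0],[[0,0,0.5],0,0],[[0,0,0.4],0,0],[[0,0,0.4],0,0],[[0,0,0.4],0,0],[[0,0,0.4],0,0],[[0,0,0.4],0,0],[[0,0,0.4],0,0]])

```text
time_s: 3.65
tcp_pos: [0.5825, -0.2259, 0.1179]
eef_rot: [180.0, -0.0, -164.6]
contact_force: [-0.4, -0.7, -0.1]
gripper_width: 0.0005
gripper_force: 0.0
```

Request:
jog_arm(moves=[[[0,0,0.4],0,0],[[0,0,0.4],0,0],[[0,0,0.3],0,0]])

```text
time_s: 4.03
tcp_pos: [0.5826, -0.2259, 0.1069]
eef_rot: [-180.0, -0.0, -164.6]
contact_force: [0.6, 0.6, 1.4]
gripper_width: 0.0005
gripper_force: 0.4
```

Run:
```python
from plant import *
import cv2,numpy as np
s=get_state();print(s["tcp_pos"],s["contact_force"],s["moment"])
p=capture("scene");q=capture("wrist")
im=np.hstack([cv2.resize(p["pixels"][70:230,290:430],None,fx=2.8,fy=2.8),cv2.resize(q["pixels"],(400,448))])[:, :800]
cv2.imwrite("pics/w2.png",im)
```

```text
[ 0.58255189 -0.2259164   0.10692127] [0.58682593 0.62141661 1.44654821] [ 0.02012752 -0.07857359  0.01226829]
```

View pics/w2.png

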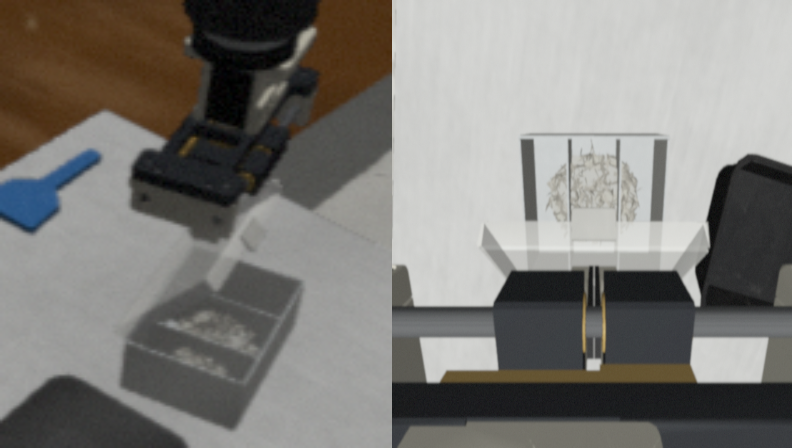

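The first touch came at z 0.107, which is nearer the hinge than I planned. I'll lift off, shift 2 cm toward the lid's front edge and come down again.

Request:
jog_arm(moves=[[[0,0,-2.5],0,0],[[0,0,-1],0,0],[[2,0,0],0,0],[[0,0,0],0,0],[[0,0,0.8],0,0],[[0,0,0.4],0,0],[[0,0,0.4],0,0],[[0,0,0.4],0,0],[[0,0,0.4],0,0],[[0,0,0.4],0,0]])

```text
time_s: 5.38
tcp_pos: [0.5593, -0.2327, 0.1159]
eef_rot: [-180.0, -0.4, -164.6]
contact_force: [-13.0, -1.8, 19.8]
gripper_width: 0.0003
gripper_force: 9.5
```

Request:
jog_arm(moves=[[[0,0,0.4],0,0],[[0,0,0.4],0,0],[[0,0,0.4],0,0],[[0,0,0.4],0,0]])

```text
time_s: 5.88
tcp_pos: [0.5634, -0.2311, 0.0977]
eef_rot: [180.0, -0.0, -164.6]
contact_force: [0.3, 0.1, 1.3]
gripper_width: 0.0003
gripper_force: 0.4
```

Run:
```python
from plant import *
import cv2,numpy as np
s=get_state();print(s["tcp_pos"],s["contact_force"],s["moment"])
p=capture("scene");q=capture("wrist")
im=np.hstack([cv2.resize(p["pixels"][70:230,290:430],None,fx=2.8,fy=2.8),cv2.resize(q["pixels"],(400,448))])[:, :800]
cv2.imwrite("pics/w3.png",im)
```

```text
[ 0.56335896 -0.23108227  0.09765894] [0.27460441 0.12394431 1.27837245] [-0.05395457  0.0311141   0.02401776]
```

View pics/w3.png

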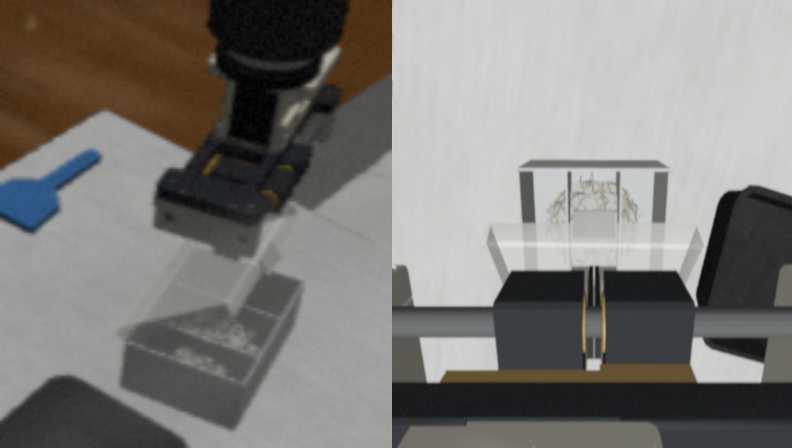

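The lid is following the fingertips down, with about 1.3 N now. I'll continue in smaller steps.

Request:
jog_arm(moves=[[[0,0,0.25],0,0],[[0,0,0.25],0,0],[[0,0,0.25],0,0]])

```text
time_s: 6.35
tcp_pos: [0.5632, -0.2312, 0.0906]
eef_rot: [-180.0, 0.0, -164.6]
contact_force: [-0.8, -0.1, 0.7]
gripper_width: 0.0
gripper_force: 0.4
```

Request:
jog_arm(moves=[[[0,0,0.25],0,0],[[0,0,0.25],0,0],[[0,0,0.25],0,0]])

```text
time_s: 6.72
tcp_pos: [0.5632, -0.2312, 0.083]
eef_rot: [180.0, -0.0, -164.6]
contact_force: [-0.1, -0.6, 1.5]
gripper_width: 0.0008
gripper_force: 0.4
```

Request:
jog_arm(moves=[[[0,0,0.2],0,0],[[0,0,0.2],0,0]])

```text
time_s: 6.98
tcp_pos: [0.5632, -0.2312, 0.079]
eef_rot: [-180.0, -0.0, -164.6]
contact_force: [0.5, 0.0, 1.7]
gripper_width: 0.0002
gripper_force: 0.4
```

Request:
jog_arm(moves=[[[0,0,0.15],0,0],[[0,0,0.15],0,0],[[0,0,0.15],0,0]])

```text
time_s: 7.35
tcp_pos: [0.5632, -0.2312, 0.0746]
eef_rot: [-180.0, -0.0, -164.6]
contact_force: [-0.3, 0.6, 0.3]
gripper_width: 0.0005
gripper_force: 0.4
```

Request:
jog_arm(moves=[[[0,0,0.1],0,0],[[0,0,0.1],0,0]])

```text
time_s: 7.6
tcp_pos: [0.5632, -0.2312, 0.0726]
eef_rot: [180.0, -0.0, -164.6]
contact_force: [-0.1, 0.4, 1.3]
gripper_width: 0.0004
gripper_force: 0.4
```

Request:
jog_arm(moves=[[[0,0,0.1],0,0],[[0,0,0],0,0]])

```text
time_s: 7.85
tcp_pos: [0.5632, -0.2312, 0.0715]
eef_rot: [180.0, -0.0, -164.6]
contact_force: [0.2, 0.1, 1.0]
gripper_width: 0.0
gripper_force: 0.2
```

Request:
jog_arm(moves=[[[0,0,0.05],0,0],[[0,0,0.05],0,0]])

```text
time_s: 8.1
tcp_pos: [0.5632, -0.2312, 0.0707]
eef_rot: [-180.0, 0.0, -164.6]
contact_force: [-0.3, 0.0, 0.5]
gripper_width: 0.0002
gripper_force: 0.4
```

Request:
jog_arm(moves=[[[0,0,0.05],0,0],[[0,0,0],0,0]])

```text
time_s: 8.35
tcp_pos: [0.5632, -0.2312, 0.0701]
eef_rot: [180.0, -0.0, -164.6]
contact_force: [-0.3, -0.9, 1.3]
gripper_width: 0.0006
gripper_force: 0.3
```

Request:
jog_arm(moves=[[[0,0,0.05],0,0],[[0,0,0],0,0]])

```text
time_s: 8.6
tcp_pos: [0.5632, -0.2312, 0.0696]
eef_rot: [180.0, -0.0, -164.6]
contact_force: [0.2, -0.2, 0.5]
gripper_width: 0.0002
gripper_force: 0.3
```

Request:
jog_arm(moves=[[[0,0,0.03],0,0],[[0,0,0],0,0]])

```text
time_s: 8.85
tcp_pos: [0.5632, -0.2312, 0.0694]
eef_rot: [180.0, -0.0, -164.6]
contact_force: [-0.9, 0.0, 1.2]
gripper_width: 0.0008
gripper_force: 0.3
```

Request:
jog_arm(moves=[[[0,0,0.05],0,0],[[0,0,0],0,0]])

```text
time_s: 9.1
tcp_pos: [0.5632, -0.2312, 0.0688]
eef_rot: [180.0, -0.0, -164.6]
contact_force: [-1.0, -0.2, 1.7]
gripper_width: 0.0005
gripper_force: 0.3
```

Request:
jog_arm(moves=[[[0,0,0.05],0,0],[[0,0,0],0,0]])

```text
time_s: 9.35
tcp_pos: [0.5632, -0.2312, 0.0683]
eef_rot: [180.0, -0.0, -164.6]
contact_force: [-0.3, 0.1, 1.5]
gripper_width: 0.0005
gripper_force: 0.3
```

Run:
```python
from plant import *
import cv2,numpy as np
s=get_state();print(s["tcp_pos"],s["contact_force"],s["moment"])
p=capture("scene");q=capture("wrist")
im=np.hstack([cv2.resize(p["pixels"][110:230,310:430],None,fx=3.5,fy=3.5),cv2.resize(q["pixels"][:300,130:430],(380,420))])
cv2.imwrite("pics/w4.png",im)
```

```text
[ 0.56318144 -0.23120615  0.06831185] [-0.28880047  0.07236479  1.51906195] [-0.1204405   0.11018325 -0.00539624]
```

View pics/w4.png

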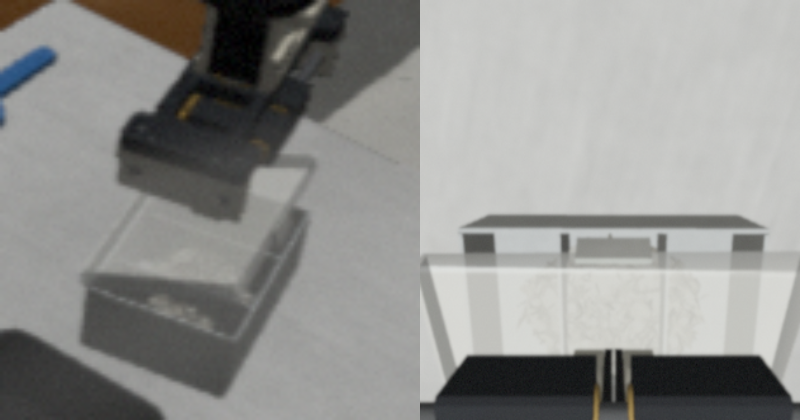

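The lid is still open about 0.3 rad, although the tip is at z 0.068. I need to refit the lid geometry against the tip before pushing further.

Run:
```python
from fit import *
from plant import *
s=get_state();p=capture("scene");t_=capture("top")
pickle.dump((p,t_,s),open("n.pkl","wb"))
print("tcp scene",proj(p,s["tcp_pos"][None]),"top",proj(t_,s["tcp_pos"][None]))
c=np.array([proj(p,s["tcp_pos"][None])[0]-[310,110]])*3.5;print("in w4",c)
for x in(.5717,.56,.55):
  v=[x,-.229,.267]
  for t in(.2,.3,.4):
    print(x,t,np.round((proj(p,W([lid(t,.11,.077),lid(t,.11,-.077),lid(t,0,.077)],v))-[310,110])*3.5).tolist())
import cv2
im=np.hstack([cv2.resize(t_["pixels"][170:260,345:455],None,fx=4.5,fy=4.5,interpolation=cv2.INTER_CUBIC),cv2.resize(p["pixels"][140:230,325:400],None,fx=4,fy=4.5,interpolation=cv2.INTER_CUBIC)])
cv2.imwrite("pics/w5.png",im)
```

```text
tcp scene [[368.7846209  176.29962176]] top [[398.53451893 216.80030468]]
in w4 [[205.74617314 232.04867616]]
0.5717 0.2 [[229.0, 295.0], [309.0, 162.0], [69.0, 265.0]]
0.5717 0.3 [[225.0, 281.0], [306.0, 148.0], [67.0, 265.0]]
0.5717 0.4 [[220.0, 266.0], [302.0, 135.0], [65.0, 265.0]]
0.56 0.2 [[244.0, 304.0], [323.0, 170.0], [82.0, 274.0]]
0.56 0.3 [[241.0, 290.0], [321.0, 156.0], [81.0, 273.0]]
0.56 0.4 [[236.0, 275.0], [317.0, 142.0], [79.0, 273.0]]
0.55 0.2 [[258.0, 312.0], [336.0, 176.0], [94.0, 281.0]]
0.55 0.3 [[255.0, 298.0], [333.0, 162.0], [92.0, 281.0]]
0.55 0.4 [[250.0, 283.0], [329.0, 148.0], [91.0, 280.0]]
```

View pics/w5.png

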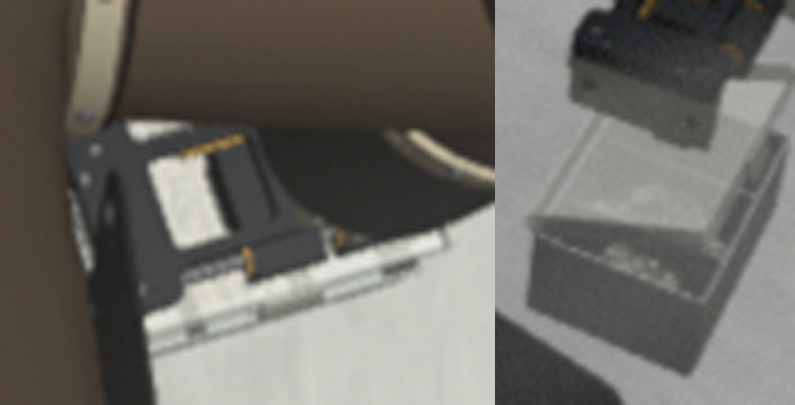

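The refit puts the box about 12 mm nearer the robot (x ≈ 0.560) with the lid at about 0.3 rad. The visible tip sits about 13 mm above the reported TCP, so the stop should come near a reading of 0.057. I'll continue slowly, watching the force.

Request:
jog_arm(moves=[[[0,0,0.15],0,0],[[0,0,0.15],0,0],[[0,0,0.15],0,0]])

```text
time_s: 9.93
tcp_pos: [0.5632, -0.2312, 0.0637]
eef_rot: [180.0, -0.0, -164.6]
contact_force: [-0.5, -0.7, 1.6]
gripper_width: 0.0003
gripper_force: 0.5
```

Request:
jog_arm(moves=[[[0,0,0.1],0,0],[[0,0,0.1],0,0]])

```text
time_s: 10.18
tcp_pos: [0.5632, -0.2312, 0.0617]
eef_rot: [180.0, -0.0, -164.6]
contact_force: [-0.3, -1.4, 0.8]
gripper_width: 0.0005
gripper_force: 0.4
```

Request:
jog_arm(moves=[[[0,0,0.1],0,0],[[0,0,0.05],0,0]])

```text
time_s: 10.42
tcp_pos: [0.5632, -0.2312, 0.0603]
eef_rot: [180.0, -0.0, -164.6]
contact_force: [-0.4, 0.7, 0.6]
gripper_width: 0.0001
gripper_force: 0.4
```

```bash
cat > chk.py <<'E'
from fit import *
from plant import *
import cv2
s=get_state();p=capture("scene")
print(s["tcp_pos"],s["contact_force"])
for r in regions_of(p,"sample_box_lid"):
    if abs(r["pixel"][0]-365)<30 and abs(r["pixel"][1]-175)<30:
        m=r["pixels"].astype(np.uint8);c=max(cv2.findContours(m,0,2)[0],key=cv2.contourArea)
        print(r["confidence"],cv2.approxPolyDP(cv2.convexHull(c),2,True)[:,0].tolist())
for t in(0,.1,.2,.3):print(t,np.round(proj(p,W([lid(t,.11,.077),lid(t,.11,-.077),lid(t,0,.077),lid(t,0,-.077)],[.56,-.229,.267]))).tolist())
E
cp chk.py c2.py; python3 chk.py
```

```text
[ 0.56317647 -0.23119856  0.06027053] [-0.44594632  0.68799843  0.63541228]
0.56 [[400, 158], [391, 183], [378, 198], [338, 193], [333, 190], [333, 186], [348, 167], [390, 156]]
0 [[380.0, 205.0], [402.0, 166.0], [335.0, 188.0], [360.0, 153.0]]
0.1 [[380.0, 201.0], [403.0, 162.0], [334.0, 188.0], [359.0, 152.0]]
0.2 [[380.0, 197.0], [402.0, 158.0], [334.0, 188.0], [359.0, 152.0]]
0.3 [[379.0, 193.0], [402.0, 155.0], [333.0, 188.0], [359.0, 152.0]]
```

The lid is at about 0.2 rad and following the tip. I'll continue.

Request:
jog_arm(moves=[[[0,0,0.1],0,0],[[0,0,0.1],0,0],[[0,0,0.1],0,0]])

```text
time_s: 10.9
tcp_pos: [0.5632, -0.2312, 0.0573]
eef_rot: [-180.0, -0.0, -164.6]
contact_force: [-0.3, 0.3, 1.4]
gripper_width: 0.0002
gripper_force: 0.5
```

Request:
jog_arm(moves=[[[0,0,0.1],0,0],[[0,0,0.1],0,0]])

```text
time_s: 11.15
tcp_pos: [0.5632, -0.2312, 0.0553]
eef_rot: [180.0, -0.0, -164.6]
contact_force: [-1.1, -0.0, 0.2]
gripper_width: 0.0006
gripper_force: 0.5
```

```bash
python3 chk.py
```

```text
[ 0.56317687 -0.23121089  0.05526021] [-1.07650089 -0.01339216  0.15958711]
0.98 [[400, 161], [391, 184], [378, 201], [334, 191], [335, 185], [347, 169], [390, 160]]
0 [[380.0, 205.0], [402.0, 166.0], [335.0, 188.0], [360.0, 153.0]]
0.1 [[380.0, 201.0], [403.0, 162.0], [334.0, 188.0], [359.0, 152.0]]
0.2 [[380.0, 197.0], [402.0, 158.0], [334.0, 188.0], [359.0, 152.0]]
0.3 [[379.0, 193.0], [402.0, 155.0], [333.0, 188.0], [359.0, 152.0]]
```

Request:
jog_arm(moves=[[[0,0,0.1],0,0],[[0,0,0.1],0,0]])

```text
time_s: 11.5
tcp_pos: [0.5632, -0.2312, 0.0533]
eef_rot: [-180.0, 0.0, -164.6]
contact_force: [0.0, 0.5, 0.4]
gripper_width: 0.0005
gripper_force: 0.5
```

Request:
jog_arm(moves=[[[0,0,0.05],0,0],[[0,0,0.05],0,0]])

```text
time_s: 11.75
tcp_pos: [0.5632, -0.2312, 0.0523]
eef_rot: [180.0, -0.0, -164.6]
contact_force: [-0.4, -0.6, 1.5]
gripper_width: 0.0003
gripper_force: 0.4
```

Request:
jog_arm(moves=[[[0,0,0.05],0,0],[[0,0,0],0,0]])

```text
time_s: 12.0
tcp_pos: [0.5633, -0.2312, 0.0518]
eef_rot: [-180.0, 0.0, -164.6]
contact_force: [-0.5, -0.3, 0.5]
gripper_width: 0.0005
gripper_force: 0.2
```

Request:
jog_arm(moves=[[[0,0,0.05],0,0],[[0,0,0],0,0]])

```text
time_s: 12.25
tcp_pos: [0.5632, -0.2312, 0.0513]
eef_rot: [180.0, 0.0, -164.6]
contact_force: [-0.9, -0.5, -0.1]
gripper_width: 0.0004
gripper_force: 0.2
```

```bash
python3 chk.py
```

```text
[ 0.5632327  -0.23118347  0.05132093] [-0.87089395 -0.45683933 -0.13695334]
0.71 [[400, 163], [392, 184], [377, 204], [342, 195], [334, 190], [347, 171], [388, 161]]
0 [[380.0, 205.0], [402.0, 166.0], [335.0, 188.0], [360.0, 153.0]]
0.1 [[380.0, 201.0], [403.0, 162.0], [334.0, 188.0], [359.0, 152.0]]
0.2 [[380.0, 197.0], [402.0, 158.0], [334.0, 188.0], [359.0, 152.0]]
0.3 [[379.0, 193.0], [402.0, 155.0], [333.0, 188.0], [359.0, 152.0]]
```

Request:
jog_arm(moves=[[[0,0,0.05],0,0],[[0,0,0],0,0]])

```text
time_s: 12.6
tcp_pos: [0.5632, -0.2312, 0.0508]
eef_rot: [-180.0, -0.0, -164.6]
contact_force: [0.2, 0.1, 1.3]
gripper_width: 0.0004
gripper_force: 0.2
```

Request:
jog_arm(moves=[[[0,0,0.05],0,0],[[0,0,0],0,0]])

```text
time_s: 12.85
tcp_pos: [0.5632, -0.2312, 0.0503]
eef_rot: [-180.0, 0.0, -164.6]
contact_force: [0.0, -0.2, 0.4]
gripper_width: 0.0005
gripper_force: 0.2
```

Request:
jog_arm(moves=[[[0,0,0.05],0,0],[[0,0,0],0,0]])

```text
time_s: 13.1
tcp_pos: [0.5632, -0.2312, 0.0498]
eef_rot: [-180.0, -0.0, -164.6]
contact_force: [-0.1, -0.8, 0.5]
gripper_width: 0.0004
gripper_force: 0.2
```

```bash
cat >> chk.py <<'E'
q=capture("wrist")
im=np.hstack([cv2.resize(p["pixels"][140:230,325:410],None,fx=4.7,fy=4.7,interpolation=cv2.INTER_CUBIC),cv2.resize(q["pixels"][80:380,130:430],(400,423))])
cv2.imwrite("pics/w6.png",im)
E
python3 chk.py
```

```text
[ 0.56320871 -0.23122357  0.04982377] [-0.06871399 -0.8293112   0.53598448]
0.86 [[400, 164], [391, 187], [378, 205], [334, 191], [334, 187], [346, 171], [388, 161]]
0 [[380.0, 205.0], [402.0, 166.0], [335.0, 188.0], [360.0, 153.0]]
0.1 [[380.0, 201.0], [403.0, 162.0], [334.0, 188.0], [359.0, 152.0]]
0.2 [[380.0, 197.0], [402.0, 158.0], [334.0, 188.0], [359.0, 152.0]]
0.3 [[379.0, 193.0], [402.0, 155.0], [333.0, 188.0], [359.0, 152.0]]
```

View pics/w6.png

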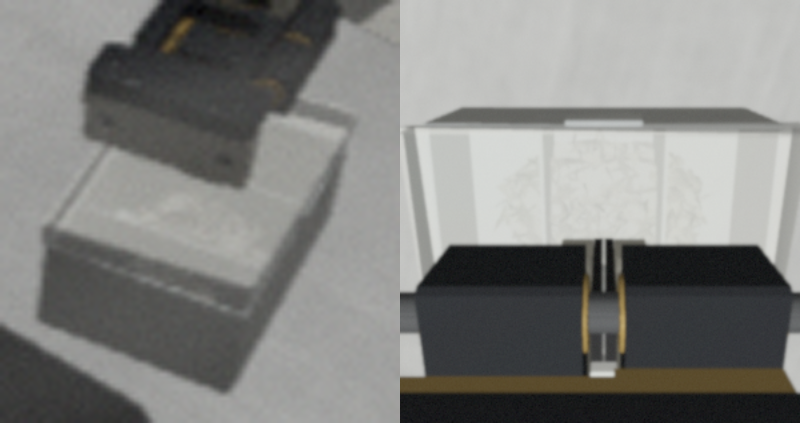

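The lid is nearly shut and close to the box rim. I'll press on in half-millimetre steps until I feel the stop.

Request:
jog_arm(moves=[[[0,0,0.05],0,0],[[0,0,0],0,0]])

```text
time_s: 13.5
tcp_pos: [0.5632, -0.2312, 0.0493]
eef_rot: [180.0, 0.0, -164.6]
contact_force: [-0.9, 0.2, -0.8]
gripper_width: 0.0004
gripper_force: 0.2
```

Request:
jog_arm(moves=[[[0,0,0.05],0,0],[[0,0,0],0,0]])

```text
time_s: 13.75
tcp_pos: [0.5632, -0.2312, 0.0488]
eef_rot: [180.0, -0.0, -164.6]
contact_force: [-0.5, -0.1, 1.9]
gripper_width: 0.0005
gripper_force: 0.2
```

Request:
jog_arm(moves=[[[0,0,0.05],0,0],[[0,0,0],0,0]])

```text
time_s: 14.0
tcp_pos: [0.5632, -0.2312, 0.0483]
eef_rot: [180.0, 0.0, -164.6]
contact_force: [-0.6, -0.2, -0.1]
gripper_width: 0.0003
gripper_force: 0.2
```

Request:
jog_arm(moves=[[[0,0,0.05],0,0],[[0,0,0],0,0]])

```text
time_s: 14.25
tcp_pos: [0.5632, -0.2312, 0.0478]
eef_rot: [-180.0, -0.0, -164.6]
contact_force: [-0.4, 0.1, 0.9]
gripper_width: 0.0006
gripper_force: 0.2
```

The tip reads 22 mm below where the shut lid's face should be, and the force never rose. I suspect the fingers aren't resting on the lid's face, so I'll lift straight up slowly and check how the lid responds.

Request:
jog_arm(moves=[[[0,0,-0.3],0,0],[[0,0,-0.3],0,0],[[0,0,-0.4],0,0]])

```text
time_s: 14.62
tcp_pos: [0.5633, -0.2312, 0.0581]
eef_rot: [-180.0, 0.0, -164.6]
contact_force: [0.6, -0.7, 0.4]
gripper_width: 0.0001
gripper_force: 0.0
```

```bash
python3 c2.py
```

```text
[ 0.5632778  -0.23117266  0.05813924] [ 0.56812799 -0.72031836  0.42890245]
0.57 [[400, 165], [389, 191], [378, 206], [334, 191], [334, 187], [349, 168], [387, 161]]
0 [[380.0, 205.0], [402.0, 166.0], [335.0, 188.0], [360.0, 153.0]]
0.1 [[380.0, 201.0], [403.0, 162.0], [334.0, 188.0], [359.0, 152.0]]
0.2 [[380.0, 197.0], [402.0, 158.0], [334.0, 188.0], [359.0, 152.0]]
0.3 [[379.0, 193.0], [402.0, 155.0], [333.0, 188.0], [359.0, 152.0]]
```

Request:
jog_arm(moves=[[[0,0,-0.4],0,0],[[0,0,-0.4],0,0],[[0,0,-0.5],0,0],[[0,0,-1],0,0],[[0,0,-1.5],0,0]])

```text
time_s: 15.35
tcp_pos: [0.563, -0.2312, 0.0965]
eef_rot: [180.0, -0.0, -164.6]
contact_force: [0.7, 0.3, 0.0]
gripper_width: 0.0002
gripper_force: 0.0
```

```bash
python3 c2.py
python3 - <<'E'
from fit import *
from plant import *
from scipy.spatial.transform import Rotation as R
import cv2
s=get_state();q=capture("wrist")
T=np.eye(4);T[:3,:3]=R.from_euler("xyz",s["eef_rot"],degrees=True).as_matrix();T[:3,3]=s["tcp_pos"]
w=dict(mtx=q["mtx"],world_from_camera=T@q["hand_eye"])
for r in regions_of(q,"sample_box_lid")[:2]:
    m=r["pixels"].astype(np.uint8);c=max(cv2.findContours(m,0,2)[0],key=cv2.contourArea)
    print("wrist",r["confidence"],cv2.approxPolyDP(cv2.convexHull(c),2,True)[:,0].tolist())
for t in(0,.05,.1,.2):print(t,np.round(proj(w,W([lid(t,.11,.077),lid(t,.11,-.077)],[.56,-.2315,.267]))).tolist())
E
```

```text
[ 0.56304877 -0.2312065   0.09654884] [0.74282807 0.29560017 0.02197378]
0.56 [[357, 157], [384, 160], [400, 166], [391, 187], [378, 205], [334, 190]]
0 [[380.0, 205.0], [402.0, 166.0], [335.0, 188.0], [360.0, 153.0]]
0.1 [[380.0, 201.0], [403.0, 162.0], [334.0, 188.0], [359.0, 152.0]]
0.2 [[380.0, 197.0], [402.0, 158.0], [334.0, 188.0], [359.0, 152.0]]
0.3 [[379.0, 193.0], [402.0, 155.0], [333.0, 188.0], [359.0, 152.0]]
wrist 0.55 [[402, 158], [391, 251], [388, 254], [282, 285], [176, 252], [165, 155], [263, 148], [305, 148], [397, 153]]
0 [[405.0, 145.0], [166.0, 144.0]]
0.05 [[408.0, 147.0], [163.0, 146.0]]
0.1 [[411.0, 150.0], [160.0, 149.0]]
0.2 [[417.0, 156.0], [153.0, 156.0]]
```

The lid stayed down when the fingers left it. Its width in the wrist view (237 px against 239 expected when shut) puts it within about 0.03 rad of shut. I'll confirm with a light touch near the front edge.

Request:
jog_arm(moves=[[[1.5,0,0],0,0],[[1.3,0,0],0,0],[[0,0,0],0,0],[[0,0,0.8],0,0],[[0,0,0.6],0,0],[[0,0,0.3],0,0],[[0,0,0.1],0,0],[[0,0,0.1],0,0],[[0,0,0],0,0]])

```text
time_s: 16.68
tcp_pos: [0.5363, -0.2386, 0.0769]
eef_rot: [-180.0, 0.0, -164.6]
contact_force: [0.0, -0.6, -1.1]
gripper_width: 0.0007
gripper_force: 0.0
```

Request:
jog_arm(moves=[[[0,0,0.1],0,0],[[0,0,0.1],0,0],[[0,0,0],0,0]])

```text
time_s: 17.05
tcp_pos: [0.5362, -0.2386, 0.0748]
eef_rot: [180.0, -0.0, -164.6]
contact_force: [-0.1, -0.1, -0.1]
gripper_width: 0.0004
gripper_force: 0.0
```

Request:
jog_arm(moves=[[[0,0,0.1],0,0],[[0,0,0],0,0]])

```text
time_s: 17.3
tcp_pos: [0.5362, -0.2386, 0.0738]
eef_rot: [180.0, -0.0, -164.6]
contact_force: [0.2, 0.1, 0.7]
gripper_width: 0.0006
gripper_force: 0.0
```

Request:
jog_arm(moves=[[[0,0,0.1],0,0],[[0,0,0],0,0]])

```text
time_s: 17.55
tcp_pos: [0.5361, -0.2386, 0.0727]
eef_rot: [180.0, -0.0, -164.6]
contact_force: [-0.6, 0.3, 0.4]
gripper_width: 0.0004
gripper_force: 0.0
```

Request:
jog_arm(moves=[[[0,0,0.05],0,0],[[0,0,0.0],0,0]])

```text
time_s: 17.8
tcp_pos: [0.5362, -0.2386, 0.0723]
eef_rot: [180.0, -0.0, -164.6]
contact_force: [0.1, 0.4, 0.2]
gripper_width: 0.0003
gripper_force: 0.0
```

Request:
jog_arm(moves=[[[0,0,0.05],0,0],[[0,0,0.0],0,0]])

```text
time_s: 18.05
tcp_pos: [0.5362, -0.2386, 0.0718]
eef_rot: [180.0, -0.0, -164.6]
contact_force: [0.7, -0.4, 0.2]
gripper_width: 0.0006
gripper_force: 0.0
```

Request:
jog_arm(moves=[[[0,0,0.05],0,0],[[0,0,0.0],0,0]])

```text
time_s: 18.3
tcp_pos: [0.5362, -0.2386, 0.0713]
eef_rot: [180.0, -0.0, -164.6]
contact_force: [-0.3, 0.0, -0.4]
gripper_width: 0.0002
gripper_force: 0.0
```

Request:
jog_arm(moves=[[[0,0,0.05],0,0],[[0,0,0.0],0,0]])

```text
time_s: 18.55
tcp_pos: [0.5362, -0.2386, 0.0708]
eef_rot: [180.0, -0.0, -164.6]
contact_force: [-0.5, 0.6, 0.4]
gripper_width: 0.0003
gripper_force: 0.0
```

Request:
jog_arm(moves=[[[0,0,0.05],0,0],[[0,0,0.0],0,0]])

```text
time_s: 18.8
tcp_pos: [0.5362, -0.2386, 0.0703]
eef_rot: [180.0, -0.0, -164.6]
contact_force: [1.1, 0.3, -0.2]
gripper_width: 0.0007
gripper_force: 0.0
```

Request:
jog_arm(moves=[[[0,0,0.05],0,0],[[0,0,0.0],0,0]])

```text
time_s: 19.05
tcp_pos: [0.5362, -0.2386, 0.0698]
eef_rot: [180.0, -0.0, -164.6]
contact_force: [-1.2, -0.0, 0.1]
gripper_width: 0.0006
gripper_force: 0.0
```

Request:
jog_arm(moves=[[[0,0,0.05],0,0],[[0,0,0.0],0,0]])

```text
time_s: 19.3
tcp_pos: [0.5362, -0.2386, 0.0693]
eef_rot: [180.0, -0.0, -164.6]
contact_force: [-0.6, -1.1, 0.2]
gripper_width: 0.0006
gripper_force: 0.0
```

Request:
jog_arm(moves=[[[0,0,0.08],0,0],[[0,0,0.0],0,0]])

```text
time_s: 19.55
tcp_pos: [0.5362, -0.2386, 0.0685]
eef_rot: [180.0, -0.0, -164.6]
contact_force: [-0.3, 0.2, -0.3]
gripper_width: 0.0004
gripper_force: 0.0
```

Request:
jog_arm(moves=[[[0,0,0.08],0,0],[[0,0,0.0],0,0]])

```text
time_s: 19.8
tcp_pos: [0.5362, -0.2386, 0.0677]
eef_rot: [180.0, -0.0, -164.6]
contact_force: [-1.5, -0.1, 0.2]
gripper_width: 0.0003
gripper_force: 0.0
```

Request:
jog_arm(moves=[[[0,0,0.08],0,0],[[0,0,0.0],0,0]])

```text
time_s: 20.05
tcp_pos: [0.5362, -0.2386, 0.0669]
eef_rot: [180.0, -0.0, -164.6]
contact_force: [0.5, -0.3, -0.7]
gripper_width: 0.0004
gripper_force: 0.0
```

Run:
```python
from fit import *
from plant import *
import cv2
s=get_state();p=capture("scene");q=capture("wrist")
print(s["tcp_pos"],proj(p,s["tcp_pos"][None]),proj(p,np.array([.582,-.2266,.2173])[None]))
d=pickle.load(open("n.pkl","rb"))[0]["pixels"]
g=cv2.cvtColor(p["pixels"],cv2.COLOR_BGR2GRAY)
u,v=proj(p,s["tcp_pos"][None])[0].round().astype(int)
print(u,v);print(g[v-26:v+8:2,u-16:u+18:2])
```

```text
[ 0.5361637  -0.23860512  0.06687175] [[379.97506399 180.5747061 ]] [[370.51253792 119.84242263]]
380 181
[[ 60  66  60  66  67  62  70  65  66  69  70  71  67  69  72  74  82]
 [ 59  60  62  64  70  71  70  70  71  67  70  72  69  69  71  70  76]
 [ 70  66  63  68  65  62  65  73  69  66  69  71  73  72  70  69  70]
 [ 83  83  82  75  73  65  68  63  67  68  73  72  70  75  73  72  80]
 [ 87  84  83  84  87  81  76  67  69  66  66  65  68  73  74  68 139]
 [ 84  85  86  83  84  84  83  82  84  75  71  68  69  66  70  85 119]
 [ 86  87  87  85  87  85  85  84  85  84  85  82  82  68  77 119 133]
 [103  88  86  86  88  84  83  83  83  85  81  81  80  84  88 131 171]
 [155 147 132 103  90  83  83  80  84  81  81  74  74  81  90 152 155]
 [158 155 154 151 150 132  87  80  83  84  82  96  75  87  99 153 130]
 [160 161 160 156 157 157 143  97  87  83  80  87  86  84 123 150 100]
 [156 156 158 160 163 159 158 155 153 141 117 139 103  92 144 122 100]
 [156 158 157 158 157 158 163 162 158 154 156 153 156 153 139  95 111]
 [170 166 162 156 157 155 155 157 157 161 165 157 157 157 135  94 125]
 [170 168 160 167 162 159 159 156 156 157 159 157 163 138 108  99 145]
 [163 165 164 164 160 162 159 157 156 155 155 155 147 130  94 101 157]
 [165 162 164 165 166 164 166 157 156 159 156 153 125  99  95 125 158]]
```

The closed fingertips really do end about 20 mm above the reported TCP: the first wrist-height picture shows the same offset. So the fingers were on the lid face all along, and the shut face should read about 0.048–0.050. I'll continue the light touch down to there.

Request:
jog_arm(moves=[[[0,0,0.5],0,0],[[0,0,0.4],0,0],[[0,0,0.3],0,0],[[0,0,0.1],0,0],[[0,0,0.1],0,0],[[0,0,0],0,0]])

```text
time_s: 20.9
tcp_pos: [0.5362, -0.2386, 0.0529]
eef_rot: [-180.0, -0.0, -164.6]
contact_force: [0.1, -0.1, 0.7]
gripper_width: 0.0007
gripper_force: 0.0
```

Request:
jog_arm(moves=[[[0,0,0.1],0,0],[[0,0,0],0,0]])

```text
time_s: 21.15
tcp_pos: [0.5362, -0.2387, 0.0519]
eef_rot: [180.0, -0.0, -164.6]
contact_force: [0.1, 0.3, 1.2]
gripper_width: 0.0008
gripper_force: 0.0
```

Request:
jog_arm(moves=[[[0,0,0.1],0,0],[[0,0,0],0,0]])

```text
time_s: 21.4
tcp_pos: [0.5362, -0.2386, 0.0509]
eef_rot: [180.0, -0.0, -164.6]
contact_force: [0.3, 0.6, -0.3]
gripper_width: -0.0001
gripper_force: 0.0
```

Request:
jog_arm(moves=[[[0,0,0.05],0,0],[[0,0,0],0,0]])

```text
time_s: 21.65
tcp_pos: [0.5362, -0.2386, 0.0504]
eef_rot: [180.0, -0.0, -164.6]
contact_force: [-0.1, 0.4, -0.3]
gripper_width: 0.0006
gripper_force: 0.0
```

Request:
jog_arm(moves=[[[0,0,0.1],0,0],[[0,0,0],0,0]])

```text
time_s: 21.9
tcp_pos: [0.5361, -0.2386, 0.0493]
eef_rot: [180.0, -0.0, -164.6]
contact_force: [-0.0, 0.7, -0.9]
gripper_width: 0.0008
gripper_force: 0.0
```

Request:
jog_arm(moves=[[[0,0,0.1],0,0],[[0,0,0],0,0]])

```text
time_s: 22.15
tcp_pos: [0.5363, -0.2386, 0.0484]
eef_rot: [-180.0, 0.0, -164.6]
contact_force: [0.5, -0.3, 0.8]
gripper_width: 0.0006
gripper_force: 0.0
```

Request:
jog_arm(moves=[[[0,0,0.05],0,0],[[0,0,0],0,0]])

```text
time_s: 22.4
tcp_pos: [0.5362, -0.2387, 0.048]
eef_rot: [-180.0, -0.0, -164.6]
contact_force: [-0.1, -0.4, -0.7]
gripper_width: 0.0003
gripper_force: 0.1
```

Request:
jog_arm(moves=[[[0,0,0.05],0,0],[[0,0,0],0,0]])

```text
time_s: 22.65
tcp_pos: [0.5362, -0.2386, 0.0474]
eef_rot: [180.0, -0.0, -164.6]
contact_force: [0.3, 0.5, 0.2]
gripper_width: 0.0003
gripper_force: 0.1
```

Contact shows at reading 0.048, the same height as before. I'll ease down until the stop is felt.

Request:
jog_arm(moves=[[[0,0,0.05],0,0],[[0,0,0],0,0]])

```text
time_s: 22.9
tcp_pos: [0.5362, -0.2386, 0.0469]
eef_rot: [180.0, -0.0, -164.6]
contact_force: [0.0, -0.8, 0.5]
gripper_width: 0.0005
gripper_force: 0.1
```

Request:
jog_arm(moves=[[[0,0,0.05],0,0],[[0,0,0],0,0]])

```text
time_s: 23.15
tcp_pos: [0.5362, -0.2386, 0.0464]
eef_rot: [180.0, -0.0, -164.6]
contact_force: [-1.2, -0.4, 0.1]
gripper_width: 0.001
gripper_force: 0.0
```

Request:
jog_arm(moves=[[[0,0,0.05],0,0],[[0,0,0],0,0]])

```text
time_s: 23.4
tcp_pos: [0.5363, -0.2386, 0.0459]
eef_rot: [-180.0, 0.0, -164.6]
contact_force: [-0.8, 0.8, -0.1]
gripper_width: 0.0001
gripper_force: 0.0
```

Request:
jog_arm(moves=[[[0,0,0.05],0,0],[[0,0,0],0,0]])

```text
time_s: 23.65
tcp_pos: [0.5362, -0.2386, 0.0454]
eef_rot: [180.0, -0.0, -164.6]
contact_force: [-0.1, 0.4, 0.3]
gripper_width: 0.0003
gripper_force: 0.3
```

Request:
jog_arm(moves=[[[0,0,0.05],0,0],[[0,0,0],0,0]])

```text
time_s: 23.9
tcp_pos: [0.5363, -0.2387, 0.0454]
eef_rot: [-180.0, 0.0, -164.6]
contact_force: [-1.6, 1.7, 4.7]
gripper_width: 0.0003
gripper_force: 2.4
```

Request:
jog_arm(moves=[[[0,0,0.05],0,0],[[0,0,0],0,0]])

```text
time_s: 24.15
tcp_pos: [0.5363, -0.2387, 0.0453]
eef_rot: [-180.0, 0.0, -164.6]
contact_force: [-3.1, 2.0, 8.3]
gripper_width: 0.0008
gripper_force: 4.3
```

Request:
jog_arm(moves=[[[0,0,0.05],0,0],[[0,0,0],0,0]])

```text
time_s: 24.4
tcp_pos: [0.5363, -0.2387, 0.0452]
eef_rot: [-180.0, 0.0, -164.6]
contact_force: [-4.5, 3.1, 11.9]
gripper_width: 0.0006
gripper_force: 6.1
```

Request:
jog_arm(moves=[[[0,0,0.05],0,0],[[0,0,0],0,0]])

```text
time_s: 24.65
tcp_pos: [0.5363, -0.2387, 0.0451]
eef_rot: [-180.0, 0.0, -164.6]
contact_force: [-4.7, 3.8, 16.0]
gripper_width: 0.0005
gripper_force: 7.9
```

The force rose sharply at 0.0454 with no further travel, so the lid is on its stop. I'll lift clear.

Request:
jog_arm(moves=[[[0,0,-0.3],0,0],[[0,0,-0.5],0,0],[[0,0,-2],0,0],[[0,0,-4],0,0],[[0,0,-4],0,0],[[0,0,-2],0,0],[[0,0,0],0,0]])

```text
time_s: 25.52
tcp_pos: [0.5373, -0.2388, 0.1733]
eef_rot: [-179.9, 0.2, -164.6]
contact_force: [-0.6, 0.8, -1.1]
gripper_width: 0.0002
gripper_force: 0.0
```

```bash
python3 c2.py
python3 - <<'E'
from plant import *
p=capture("scene")
for r in regions_of(p,"tape_case_lid_edge")[:1]:print(r["pixel"],r["pixels"].sum())
E
```

```text
[ 0.53732091 -0.23883452  0.17325736] [-0.61955611  0.8371052  -1.07753774]
0.77 [[359, 153], [400, 166], [389, 191], [378, 207], [334, 191], [335, 185]]
0 [[380.0, 205.0], [402.0, 166.0], [335.0, 188.0], [360.0, 153.0]]
0.1 [[380.0, 201.0], [403.0, 162.0], [334.0, 188.0], [359.0, 152.0]]
0.2 [[380.0, 197.0], [402.0, 158.0], [334.0, 188.0], [359.0, 152.0]]
0.3 [[379.0, 193.0], [402.0, 155.0], [333.0, 188.0], [359.0, 152.0]]
[187.7, 265.8] 1742
```

The sample box lid reads shut, and the tape case lid hasn't moved.

```bash
python3 -c "
from plant import *
print(close_job())"
```

```text
the job is handed in; nothing more can be done
None
```

The sample box lid is shut on its stop and the arm is clear. The tape case lid stands open and unmoved. The highest force readings were about 24 N, once early in the descent, and about 17 N at the final touch. I handed the job in after about 26 s on the robot's clock; no verdict came back.

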